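Back the coil winder off one notch

ROBOT

A 6-joint arm with a two-finger parallel gripper is mounted at the origin on the work surface. World frame = base frame: x ahead of the robot, y to its left, z up, the work surface at z = 0. Lengths are in m, angles in rad, forces in N, time in s.
With the tool pointing down it reaches from about 0.425 to 0.95 m from the base axis. Payload 3.5 kg.
Tool frame: the origin (TCP) lies at the very end of the fingers, on their centre line; the grasp point (between the pads) lies 19 mm behind it; z points along the fingers, y is the direction in which the jaws open and shut (so a half turn about z gives the same grasp; the last joint's range is limited). The gripper opens to 85 mm and grips with 20 to 120 N. Pads are 22 mm wide; open, the fingers measure 114 mm over their backs; the gripper's body (76 mm by 85 mm) begins 54 mm behind the grasp point. The pads swing forward as they close: fully open they stand 13 mm farther back than shut.
Start: joints at [1.126, 0.286, 1.577, -0, 1.279, -0.15], TCP at [0.196, 0.646, 0.231] pointing down, gripper open.
Joint ranges: [-2.77, 2.77], [-0.9, 2.22], [0.21, 2.48], [-1.53, 4.67], [0.24, 2.81], [-2.84, 2.84]. Speed limits (rad/s): [2.79, 2.79, 3.14, 3.14, 3.14, 3.14].

INTERFACE

Orientations are given as a unit quaternion [w, x, y, z].
In Python, from cell import robot gives the robot as it stands. The module is installed in compiled form; this text tells all that it offers.
- The arm moves only by the shell command python3 -m inch 'ROWS' [FORCE]. ROWS is JSON, a list that holds one entry, the list of rows, each a list of 5 numbers: the shift along the tool's x, y, z in mm, then the turn about the tool's z in units of 6 degrees (1.0 is 6 degrees), then the closure, from -1 (fully open) to 1 (shut). In form: [[[tx, ty, tz, twist, grip], ...]]. A call has 1 to 20 rows; each row shifts and turns the commanded pose from where the row before left it, along the tool's axes as they then stand; what a row does not reach is not made up. A row lasts 1/12 s, in which the tool goes at most 41.7 mm and 7.16 degrees, less where a joint would pass 70% of its speed; a pose out of reach is approached as far as the arm can. A call with a gripper value outside its range is refused whole. The fingers move at their own pace and stop on an object; FORCE is the grip in N (left out, the last holds). Time passes only in rows, so rows that do not move let the fingers close. It gives the time, the measured TCP pose, the force and the opening at its end, in the units of the state.
- robot.observe(): the state, without advancing time (a new reading comes with each control period).
- robot.capture(name): name is "scene" or "top" or "wrist"; returns (picture, depth): 400x640x3 uint8, blue, green, red; 400x640 float32, m along the optical axis (not along the pixel's ray), 0 where there is no reading.
- robot.get_calibration(name): a dict with "fx", "fy", "cx", "cy" (pixels), "extrinsics" (4x4, takes a point from camera to world coordinates). Camera axes: x right, y up, looking along -z (the intrinsics and any distortion apply to the point x, -y, -z); pixel columns grow to the right and rows downward; lengths in m; the calibration is good to about 2 mm. A picture is of the moment at which its call begins: read the wrist's pose just before it. get_calibration takes no time and is no camera call; for the wrist camera it gives the pose at the moment of the call.
- robot.finish_job(): hands the job in, once; it reports no verdict.
The state is a dict: "clock": time; "joints": joint angles; "dq": joint speeds; "joint_torque": joint torques, N m; "ee_pos": TCP position; "tool_rot": TCP orientation; "contact_force": force on the tool from outside, world axes, zero at the start; "wrist_torque": the same for the moment, N m; "gripper_width": opening from 0.0 (shut) to 1.0 (fully open).
Only numpy, scipy, OpenCV 4.12 (cv2) and the standard library are available. Lean on these libraries where they do the work, as an engineer would, in place of code of your own. Each camera call takes 0.05 s, during which the arm holds its last target. There are 200 camera calls.

TASK

The bench coil winder has been turned one notch too far, so the square former on its spindle stands askew. With the fingertips only, lift the ratchet pawl by its side pin and throw it back off the wheel, push the winder's wheel backward (the top going away from the robot) by one notch using the upper capstan arm, then tip the pawl forward again so that it drops fully home in the next notch. Push gently, grip nothing, leave the other things on the bench as they are, and finish with the hand clear.

Things in the scene. Friction and masses are not known exactly. Their poses are not given: they have to be found in the camera images.
- winder: Grey bench coil winder, fixed; base 170 (x) x 215 (y) mm. Origin on the bench under the middle of the spindle; y along the spindle, z up, x points away from the robot (within 0.35 rad). Spindle 115 mm above the bench at x = 0, in two pedestals 139 mm high at y = -68 and +68 mm. Between them the empty square white former (66 mm flanges). Outside the ratchet (y < -100 mm), above 130 mm, only the pawl's pin is in the way.
- ratchet (a point): Centre of the steel ratchet wheel on the spindle, at y = -92 mm of the winder: 100 mm diameter, 10 mm thick, 10 teeth 8 mm deep. Each tooth has a steep face, which the claw blocks, and a sloping back.
- wheel (a joint): Angle (rad) of ratchet, former and capstan, which turn as one. Positive is backward: the top goes to the winder's +x. A notch is 0.628. Starts between -0.04 and 0. Drag 0.12 N m: it stays where left. Pawl down blocks it at 0 and at 0.63. The pawl gets fully home in the next notch at 0.43 to 0.63; at less, the claw lies on a tooth's slope (push back more); at more, on a tooth top (bring it forward).
- pawl (a joint): Angle (rad) of the steel bell-crank pawl about its pivot (parallel to the spindle, at x = +69 mm, 133 mm above the bench). 0: claw fully home in a notch near the wheel's top; 0.14: on a tooth top; 1.10: thrown back on its stop on the +x side. No spring, only 90 g of weight: past about 0.75 it falls back and stays there, below about 0.55 it falls onto the wheel; between, it may stand.
- pawl_pin (a point): Middle of the side pin at the end of the pawl's thumb lever: 8 mm rod parallel to the spindle, 52 mm out to -y, ending in a 16 mm ball; free 18 mm either side of this point. It circles the pivot at 62 mm: pawl home, x = +38 mm, 187 mm above the bench; thrown back, x = +103 mm, 185 mm; 195 mm at most. Pushed to +x it lifts the pawl; pushed to -x it tips the thrown-back pawl forward.
- capstan_ball (a point): Centre of the 22 mm black ball on the upper arm of the four-armed capstan, 67 mm from the spindle, at y = +108 mm of the winder; turns with the wheel. The arms, at right angles, are 10 mm steel rods from a 38 mm hub. At wheel 0 this arm leans 0.35 rad from upright toward the robot (-x); one notch back, 0.28 rad the other way.
- spare_former: Bystander: loose white coil former, 66 x 66 x 58 mm, on the bench before the winder. Origin under its centre.
- valve: Bystander: loose glass valve standing on its black base, 34 mm diameter, 88 mm tall, before the winder. Origin under its centre.
- tape_roll: Bystander: roll of black tape lying flat, 72 mm diameter, 19 mm high, behind the winder. Origin under its centre.
- screwdriver: Bystander: screwdriver lying on the bench to the left, 210 mm long. Origin under its middle.
- hammer: Bystander: hammer lying on the bench to the right, 240 mm long. Origin under its middle.
- capacitor: Bystander: can capacitor standing on the bench to the right, 36 mm diameter, 65 mm tall. Origin under its centre.
- core_stack: Bystander: stack of core laminations on the bench to the left, 60 x 50 x 40 mm. Origin under its centre.

How it is judged:
On the way, in this order (a step that is already met when the one before it is completed fails the run):
1. the pawl is lifted clear of the teeth while the wheel is still in its first notch (value of joint pawl above 0.3 rad and value of joint wheel between -0.2 and 0.15 rad), for 0.1 s.
2. the wheel has been pushed well back (value of joint wheel above 0.3 rad), for 0.1 s.
At the end, for the whole second after the job is handed in: The wheel stands one notch (0.628 rad) back from where it began (joint between 0.38 and 0.70), the pawl is home in that notch (joint below 0.03), and both are at rest (value of joint pawl between -0.05 and 0.03 rad and value of joint wheel between 0.38 and 0.7 rad and velocity of joint wheel between -0.05 and 0.05 rad/s and velocity of joint pawl between -0.1 and 0.1 rad/s); the robot touches nothing.
It fails at once if a bystander is shifted by more than 30 mm or lifted by more than 20 mm (distance of any of spare_former, valve, tape_roll, screwdriver, hammer, capacitor, core_stack from where it was at the start of the episode above 0.03 m or height (world z) of any of spare_former, valve, tape_roll, screwdriver, hammer, capacitor, core_stack above 0.02 m).
It fails at once if the pawl or the wheel is gripped or forced (more than 35 N from the fingers) (contact force between the fingers and pawl above 35 N or contact force between the fingers and wheel above 35 N).
It also fails if it takes over 54 s, if anything falls off the work surface, if the arm or the gripper's body presses on something with over 40 N, if the wrist force passes 120 N, or if a joint passes its speed limit or range.

## Working session

There is one attempt and no reset: what is moved stays moved. The work goes in short steps, Python scripts to look and compute and a shell command to move; the robot and the scene stay as the last step left them, time stands still between calls to the robot, and variables do not carry over. Pictures are saved under pics/ and viewed, about 8 in all and at most 12, crops included, and the job is handed in when it is done.

```bash
mkdir -p pics; ls
cat > h.py <<'E'
import numpy as np, cv2
from cell import robot
from scipy.spatial.transform import Rotation as R
def cap(name,out=None):
    c=robot.get_calibration(name); p,d=robot.capture(name)
    if out: cv2.imwrite('pics/'+out,p)
    return p,d,c
def cloud(d,c):
    v,u=np.mgrid[0:d.shape[0],0:d.shape[1]]
    P=np.stack([(u-c['cx'])/c['fx']*d,-(v-c['cy'])/c['fy']*d,-d],-1)
    E=np.array(c['extrinsics']); W=P@E[:3,:3].T+E[:3,3]; W[d<=0]=np.nan
    return W
E
python3 - <<'E'
from h import *
for n in('scene','top'):
    p,d,c=cap(n,n+'1.png'); np.savez(n+'1.npz',d=d,W=cloud(d,c)); print(n,{k:v for k,v in c.items()})
s=robot.observe(); print(s)
E
```

```text
pics
scene {'fx': 389.3326767701055, 'fy': 389.3326767701055, 'cx': 319.89963827673773, 'cy': 198.5312633467159, 'extrinsics': array([[ 0.86317025, -0.34727279,  0.36652248,  0.93304114],
       [ 0.50485086,  0.58221814, -0.63729714, -0.69872232],
       [ 0.00791992,  0.73513512,  0.67787435,  0.8833644 ],
       [ 0.        ,  0.        ,  0.        ,  1.        ]])}
top {'fx': 431.376629007514, 'fy': 431.376629007514, 'cx': 321.3916238839749, 'cy': 201.18978166681003, 'extrinsics': array([[-0.07648308,  0.9752505 , -0.20745313,  0.23228991],
       [-0.99706586, -0.07414848,  0.0190179 , -0.00401111],
       [ 0.00316488,  0.20829898,  0.97806008,  1.5328749 ],
       [ 0.        ,  0.        ,  0.        ,  1.        ]])}
{'clock': 0.1, 'joints': array([ 1.12596945e+00,  2.87126815e-01,  1.57804595e+00, -1.13858495e-05,
        1.27857541e+00, -1.50025783e-01]), 'dq': array([-0.00021685, -0.00257441, -0.00278473, -0.00203552,  0.001523  ,
       -0.00067622]), 'joint_torque': array([ 3.47005027e-05, -4.07297480e+01, -2.93698561e+01, -1.68665856e-04,
        3.40458173e-03, -2.70326217e-05]), 'ee_pos': array([0.19585319, 0.64534049, 0.23004401]), 'tool_rot': array([-3.10637859e-04,  1.46865652e-01,  9.89155862e-01, -1.03203524e-03]), 'contact_force': array([ 0.71643389, -0.03577621,  0.3195549 ]), 'wrist_torque': array([ 0.03794929, -0.00549376,  0.00662052]), 'gripper_width': 1.0020695073011956}
```

View pics/scene1.png

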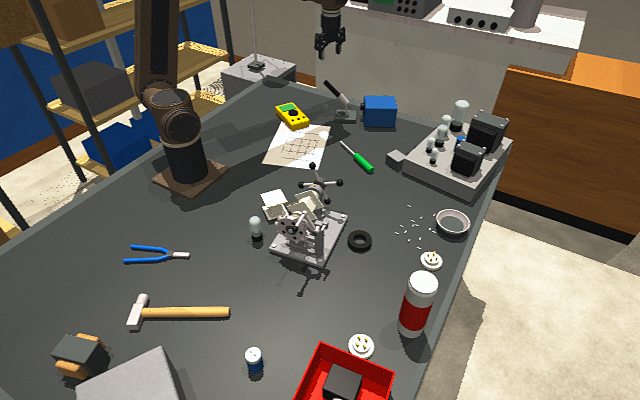

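View pics/top1.png

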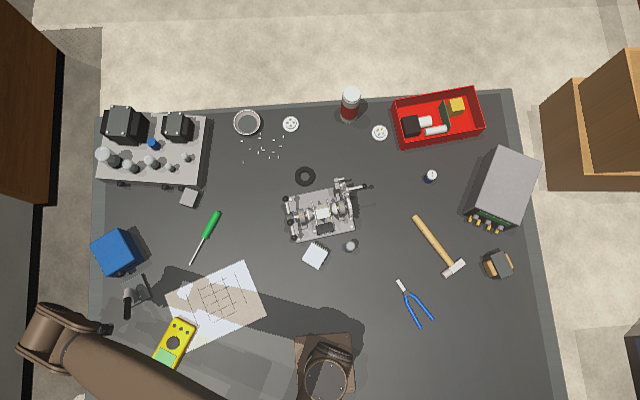

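The scene view shows the winder at about (308,225), with the capstan at (320,185) on the far side. The top view shows it at about (322,212), with the pawl pin near (365,186). Next I'll fit its pose from depth.

Run:
```python
from h import *
t=np.load('top1.npz')['W']; s=np.load('scene1.npz')['W']
for n,W,(u0,u1,v0,v1) in(('top',t,(275,380,165,250)),('scene',s,(255,360,150,280))):
    Q=W[v0:v1,u0:u1].reshape(-1,3); Q=Q[np.isfinite(Q).all(1)]
    b=Q[(Q[:,2]>.006)&(Q[:,2]<.03)]; print(n,len(Q),len(b),np.histogram(Q[:,2],bins=np.arange(-.01,.24,.01))[0])
    print('base rect',cv2.minAreaRect((b[:,:2]*1000).astype(np.float32)))
    hi=Q[Q[:,2]>.15]; print((hi[np.argsort(-hi[:,2])][:25]*1000).round())
a=cv2.imread('pics/top1.png')[160:255,270:385]; b=cv2.imread('pics/scene1.png')[150:275,250:365]
A=cv2.resize(a,(400,330),interpolation=2);B=cv2.resize(b,(400,435),interpolation=2)
o=np.zeros((435,800,3),np.uint8);o[:330,:400]=A;o[:,400:]=B;cv2.imwrite('pics/crop1.png',o)
```

```text
top 8886 2107 [2917 2449 1249  666   43   68  180   29   58   67   44   41  107  249
  346  145   77   27   11   60   39    0    0    0]
base rect ((536.0577392578125, -52.28886413574219), (382.5599670410156, 310.15020751953125), 85.36811065673828)
[[ 561. -173.  198.]
 [ 543. -111.  197.]
 [ 552. -115.  197.]
 [ 546. -117.  197.]
 [ 556. -160.  196.]
 [ 559. -167.  196.]
 [ 558. -176.  195.]
 [ 546. -111.  195.]
 [ 549. -118.  195.]
 [ 543. -114.  195.]
 [ 559. -170.  195.]
 [ 550. -115.  195.]
 [ 551. -137.  194.]
 [ 556. -163.  194.]
 [ 556. -167.  194.]
 [ 550. -111.  194.]
 [ 562. -167.  193.]
 [ 562. -170.  193.]
 [ 556. -170.  193.]
 [ 546. -124.  193.]
 [ 555. -173.  193.]
 [ 458.   77.  193.]
 [ 553. -166.  193.]
 [ 552. -173.  193.]
 [ 559. -173.  192.]]
scene 13601 2112 [1387 7352  915 1003  173   93  295  172  114  112  131  146  195  325
  444  306  194   70   30   67   77    0    0    0]
base rect ((421.16839599609375, 92.03530883789062), (356.04742431640625, 591.0145263671875), 26.18393325805664)
[[ 550. -112.  198.]
 [ 559. -173.  197.]
 [ 551. -114.  197.]
 [ 547. -112.  197.]
 [ 548. -114.  196.]
 [ 565. -172.  196.]
 [ 559. -168.  196.]
 [ 563. -169.  196.]
 [ 550. -117.  196.]
 [ 557. -169.  196.]
 [ 554. -118.  195.]
 [ 556. -113.  195.]
 [ 546. -115.  195.]
 [ 554. -174.  195.]
 [ 556. -172.  195.]
 [ 558. -175.  195.]
 [ 547. -117.  195.]
 [ 560. -174.  195.]
 [ 560. -170.  195.]
 [ 554. -169.  194.]
 [ 562. -176.  194.]
 [ 551. -119.  194.]
 [ 559. -177.  194.]
 [ 551. -114.  194.]
 [ 560. -165.  194.]]
```

View pics/crop1.png

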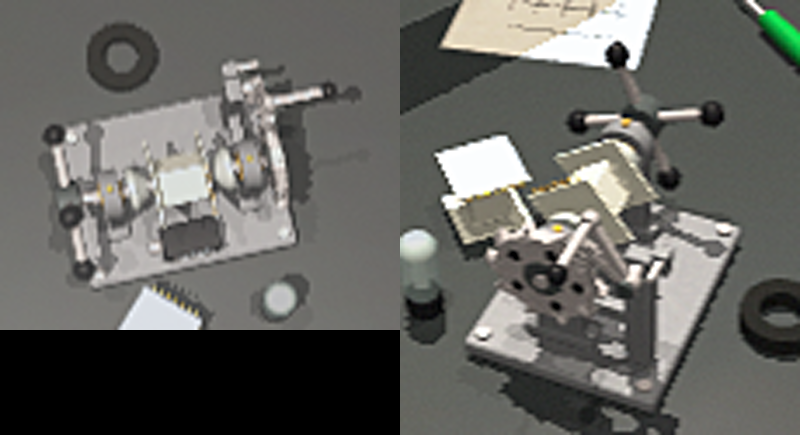

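The crop confirms that the pawl's pin sticks out to the right (-y), at the world points near (560,-173,195). The capstan's upper ball is at about (458,77,193). The winder is yawed by about +0.2, so I'll refine that.

Run:
```python
from h import *
from scipy.optimize import least_squares
Wt=np.load('top1.npz')['W'].reshape(-1,3); Ws=np.load('scene1.npz')['W'].reshape(-1,3)
for n,W in(('top',Wt),('scene',Ws)):
    W=W[np.isfinite(W).all(1)]
    near=lambda c,r:W[np.linalg.norm(W-c,axis=1)<r]
    cb=near([.458,.077,.178],.02); pb=near([.559,-.173,.187],.0125)
    def sph(P,r,g):
        f=lambda c:np.linalg.norm(P-c,axis=1)-r
        return least_squares(f,g,loss='soft_l1',f_scale=.002).x
    C=sph(cb,.011,[.458,.077,.178]);B=sph(pb,.008,[.559,-.173,.187])
    rod=W[(W[:,2]>.18)&(W[:,1]<-.118)&(W[:,1]>-.16)&(W[:,0]>.5)&(W[:,0]<.6)]
    k=np.polyfit(rod[:,1],rod[:,0],1); print(n,len(cb),len(pb),'C',C.round(4),'B',B.round(4),'rod yaw',-k[0],'rod x@-.14',np.polyval(k,-.14),len(rod))
    b=W[(np.hypot(W[:,0]-.5,W[:,1]+.035)<.17)&(W[:,2]>.008)&(W[:,2]<.035)]
    m=np.zeros((400,400),np.uint8); ij=((b[:,:2]-[.3,-.235])*1000).astype(int); m[ij[:,0].clip(0,399),ij[:,1].clip(0,399)]=255
    m=cv2.morphologyEx(m,cv2.MORPH_CLOSE,np.ones((13,13))); m=cv2.morphologyEx(m,cv2.MORPH_OPEN,np.ones((35,35)))
    cn=max(cv2.findContours(m,0,2)[0],key=cv2.contourArea); r=cv2.minAreaRect(cn); print('base',r[0][1]/1000+.3,r[0][0]/1000-.235,r[1],r[2])
    # yaw from C (-.023,.108), B (.038, yb): 
    for yaw in(.17,.2,.23):
        c,s=np.cos(yaw),np.sin(yaw);Rm=np.array([[c,-s],[s,c]]); o=C[:2]-Rm@[-.0235,.108]; print(yaw,o.round(4),'B local',(Rm.T@(B[:2]-o)).round(4))
```

```text
top 38 20 C [0.4583 0.075  0.1766] B [ 0.5583 -0.1703  0.1873] rod yaw 0.13347313040665604 rod x@-.14 0.5531710980941728 33
base 0.5620461730957031 0.00213076782226565 (55.93966293334961, 163.47776794433594) 82.87498474121094
0.17 [ 0.4997 -0.0275] B local [ 0.0336 -0.1506]
0.2 [ 0.5028 -0.0262] B local [ 0.0258 -0.1522]
0.23 [ 0.5058 -0.0248] B local [ 0.018  -0.1536]
scene 54 35 C [0.4592 0.0751 0.1773] B [ 0.5577 -0.1697  0.1884] rod yaw 0.13314778882797393 rod x@-.14 0.554487124718046 44
base 0.5475 0.03550000000000003 (81.0, 97.0) 90.0
0.17 [ 0.5006 -0.0274] B local [ 0.0322 -0.1499]
0.2 [ 0.5037 -0.0261] B local [ 0.0244 -0.1515]
0.23 [ 0.5067 -0.0247] B local [ 0.0166 -0.1528]
```

Yaw 0.15 with origin (0.498,-0.028) puts the pin ball at local (0.038,-0.150), which agrees with both cameras. I'll shut the fingers, rise, and turn so that tool x is winder +y and tool y is winder +x.

```bash
cat >> h.py <<'E'
YAW=.15; O=np.array([.498,-.0284,0]); RW=R.from_euler('z',YAW).as_matrix()
def loc(p): return (np.asarray(p)-O)@RW
def tool():
    s=robot.observe(); q=s['tool_rot']; M=R.from_quat([q[1],q[2],q[3],q[0]]).as_matrix()
    print('t',s['clock'].__round__(2),'local mm',(loc(s['ee_pos'])*1000).round(1),'ang y',np.degrees(np.arctan2(M[1,1],M[0,1])-YAW).round(2),'F',s['contact_force'].round(1),'w',round(s['gripper_width'],3))
    return s,M
def to(p):
    s,M=tool(); d=RW@(np.array(p)/1000)+O-s['ee_pos']; print('shift',(d@M*1000).round(1))
E
python3 -m inch '[[[0,0,-4,0.976,1],[0,0,-4,0.976,1],[0,0,-4,0.976,1],[0,0,-4,0.976,1],[0,0,-4,0.976,1],[0,0,-4,0.976,1],[0,0,-4,0.976,1],[0,0,0,0.976,1],[0,0,0,0.976,1],[0,0,0,0.976,1],[0,0,0,0.976,1],[0,0,0,0,1]]]' 20
python3 -c "
from h import *
to([0,-122,255])"
```

```text
clock: 1.1
ee_pos: [0.1959, 0.6456, 0.2585]
tool_rot: [0.0, 0.652, 0.758, -0.001]
contact_force: [-0.0, 0.6, 0.4]
gripper_width: -0.003
t 1.1 local mm [-198.   711.5  258.5] ang y -0.0 F [-0.   0.6  0.4] w -0.003
shift [-833.5  198.     4.3]
```

```bash
python3 -m inch '[[[-32,8,0,0,1],[-32,8,0,0,1],[-32,8,0,0,1],[-32,8,0,0,1],[-32,8,0,0,1],[-32,8,0,0,1],[-32,8,0,0,1],[-32,8,0,0,1],[-32,8,0,0,1],[-32,8,0,0,1],[-32,8,0,0,1],[-32,8,0,0,1],[-32,8,0,0,1],[-32,8,0,0,1],[-32,8,0,0,1],[-32,8,0,0,1],[-32,8,0,0,1],[-32,8,0,0,1],[-32,8,0,0,1],[-32,8,0,0,1]]]'
python3 -m inch '[[[-32,8,0,0,1],[-32,6,0,0,1],[-32,6,0,0,1],[-32,6,0,0,1],[-32,6,0,0,1],[-20,6,0,0,1],[0,0,0,0,1],[0,0,0,0,1]]]'
python3 - <<'E'
from h import *
to([0,-122,190])
p,d,c=cap('wrist','w1.png'); W=cloud(d,c); np.savez('w1.npz',W=W)
L=(W-O)@RW*1000
m=(L[...,2]>175)&(L[...,2]<202)&(L[...,0]>15)&(L[...,0]<70)&(L[...,1]<-85)&(L[...,1]>-170)
q=L[m]; print(len(q), q.min(0).round(),q.max(0).round())
for a in range(-160,-90,6):
    k=q[(q[:,1]>=a)&(q[:,1]<a+6)]
    if len(k): print(a,len(k),np.median(k,0).round(1),k[:,0].min().round(1),k[:,0].max().round(1))
E
```

```text
clock: 2.77
ee_pos: [0.4511, 0.0358, 0.2592]
tool_rot: [0.0, 0.65, 0.76, 0.0]
contact_force: [0.3, -0.1, 0.5]
gripper_width: 0.002
clock: 3.43
ee_pos: [0.5156, -0.1355, 0.2587]
tool_rot: [-0.001, 0.651, 0.759, -0.0]
contact_force: [0.1, 1.4, -0.1]
gripper_width: 0.001
t 3.43 local mm [   1.4 -108.5  258.7] ang y 0.1 F [ 0.1  1.4 -0.1] w 0.001
shift [-13.6  -1.3  68.7]
1114 [  31. -154.  175.] [ 51. -87. 195.]
-160 1 [  38.1 -154.   191.3] 38.1 38.1
-154 67 [  37.2 -150.1  192.7] 30.8 44.3
-148 163 [  37.2 -144.9  191.7] 30.6 45.6
-142 83 [  37.5 -139.8  189.7] 33.0 43.6
-136 70 [  37.8 -133.1  189.6] 34.3 42.2
-130 70 [  38.1 -126.9  189.5] 34.7 42.2
-124 68 [  37.5 -120.8  189.7] 34.6 42.3
-118 74 [  38.  -114.8  189.3] 34.4 42.2
-112 73 [  37.6 -108.9  189.6] 34.6 42.5
-106 76 [  37.9 -103.2  189.6] 34.6 42.4
-100 73 [ 37.8 -97.2 190. ] 31.8 45.3
-94 171 [ 39.  -90.9 191.6] 31.6 50.8
```

View pics/w1.png

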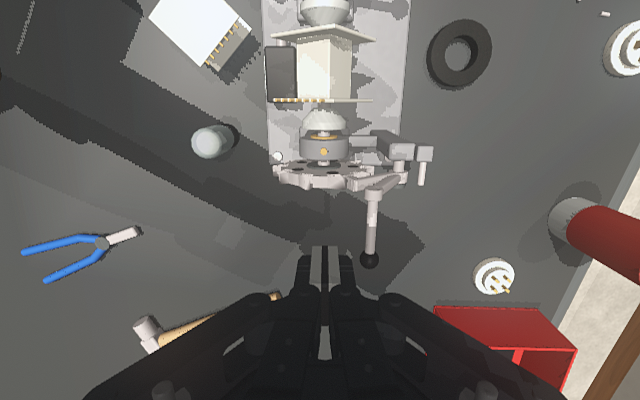

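The wrist view shows the pin at (371,225) with its ball at (370,260). The pin is straight along the tool's x axis, and the fingertips are at (325,255), to its -x side. The pin measures x=37.8 and is free from y=-99 to -139, which matches the expected geometry. I'll move down beside it and push part of the way.

```bash
python3 -m inch '[[[-12.5,0,0,0,1],[0,0,20,0,1],[0,0,30,0,1],[0,0,30,0,1],[0,0,6,0,1],[0,0,0,0,1],[0,0,0,0,1],[0,4,0,0,1],[0,4,0,0,1],[0,4,0,0,1],[0,4,0,0,1],[0,4,0,0,1],[0,4,0,0,1],[0,4,0,0,1],[0,4,0,0,1],[0,4,0,0,1],[0,0,0,0,1]]]'
python3 - <<'E'
from h import *
to([73,-121,172])
p,d,c=cap('wrist','w2.png'); W=cloud(d,c)
L=(W-O)@RW*1000
m=(L[...,2]>180)&(L[...,2]<210)&(L[...,0]>25)&(L[...,0]<120)&(L[...,1]<-143)&(L[...,1]>-156)
q=L[m]; print(len(q), np.median(q,0).round(1),q.min(0).round(),q.max(0).round())
E
```

```text
clock: 4.9
ee_pos: [0.5539, -0.1416, 0.1733]
tool_rot: [0.0, 0.651, 0.759, 0.0]
contact_force: [-0.2, -0.3, -0.7]
gripper_width: 0.001
t 4.9 local mm [  38.4 -120.3  173.3] ang y 0.12 F [-0.2 -0.3 -0.7] w 0.001
shift [-0.8 34.6  1.3]
  return _methods._mean(a, axis=axis, dtype=dtype,
  ret = um.true_divide(
Traceback (most recent call last):
ValueError: zero-size array to reduction operation minimum which has no identity
```

View pics/w2.png

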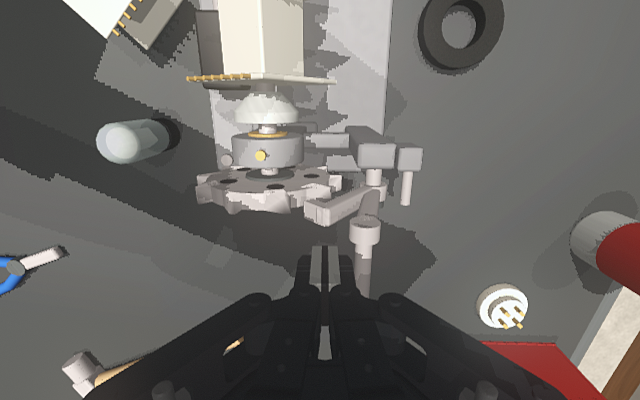

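The pin at (362,265) lies against the right finger, and the claw at (320,210) is off the teeth. I'll carry on until the pawl falls back, then rise.

```bash
python3 -m inch '[[[0,4,0,0,1],[0,4,0,0,1],[0,4,0,0,1],[0,4,0,0,1],[0,4,0,0,1],[0,4,0,0,1],[0,4,0,0,1],[0,4,0,0,1],[0,3,0,0,1],[0,0,0,0,1],[0,0,0,0,1],[0,-15,0,0,1],[0,-15,0,0,1],[0,0,-35,0,1],[0,0,-35,0,1],[0,0,-10,0,1],[0,0,0,0,1]]]'
python3 - <<'E'
from h import *
to([-60,108,245])
for n in('wrist','scene'):
    p,d,c=cap(n,n+'3.png'); L=(cloud(d,c)-O)@RW*1000
    m=(L[...,2]>150)&(L[...,2]<210)&(L[...,0]>25)&(L[...,0]<130)&(L[...,1]<-105)&(L[...,1]>-160)&(L[...,2]<198)
    q=L[m]; print(n,len(q)); 
    if len(q): print(np.median(q,0).round(1),q.min(0).round(),q.max(0).round())
E
```

```text
clock: 6.37
ee_pos: [0.5601, -0.1419, 0.2584]
tool_rot: [0.004, 0.652, 0.759, 0.001]
contact_force: [0.5, -0.4, 0.4]
gripper_width: -0.001
t 6.37 local mm [  44.5 -121.5  258.4] ang y 0.1 F [ 0.5 -0.4  0.4] w -0.001
shift [ 229.7 -104.2   11.5]
wrist 730
[ 102.  -133.7  188.2] [  95. -155.  181.] [ 111. -105.  193.]
scene 73
[ 104.  -142.8  190.3] [  96. -157.  184.] [ 110. -107.  196.]
```

The pin is at x≈103, so the pawl is on its stop. Next is the capstan: I'll move to the robot side of the upper ball.

```bash
python3 -m inch '[[[23,-10.5,0,0,1],[23,-10.5,0,0,1],[23,-10.5,0,0,1],[23,-10.5,0,0,1],[23,-10.5,0,0,1],[23,-10.5,0,0,1],[23,-10.5,0,0,1],[23,-10.5,0,0,1],[23,-10.5,0,0,1],[22,-10.5,0,0,1],[0,0,0,0,1],[0,0,0,0,1]]]'
python3 - <<'E'
from h import *
to([-60,108,162])
p,d,c=cap('wrist','w4.png'); L=(cloud(d,c)-O)@RW*1000
m=(L[...,2]>168)&(L[...,2]<200)&(L[...,0]>-50)&(L[...,0]<20)&(L[...,1]<135)&(L[...,1]>85)
q=L[m]; print(len(q)); 
if len(q): print(np.median(q,0).round(1),q.min(0).round(),q.max(0).round())
E
```

```text
clock: 7.47
ee_pos: [0.4185, 0.0702, 0.2512]
tool_rot: [-0.001, 0.651, 0.759, -0.001]
contact_force: [-0.3, -0.7, -0.2]
gripper_width: -0.003
t 7.47 local mm [-63.9 109.4 251.2] ang y 0.23 F [-0.3 -0.7 -0.2] w -0.003
shift [-1.5  4.1 89.2]
612
[-24.6 112.6 183.9] [-34. 101. 173.] [-12. 121. 189.]
```

View pics/w4.png

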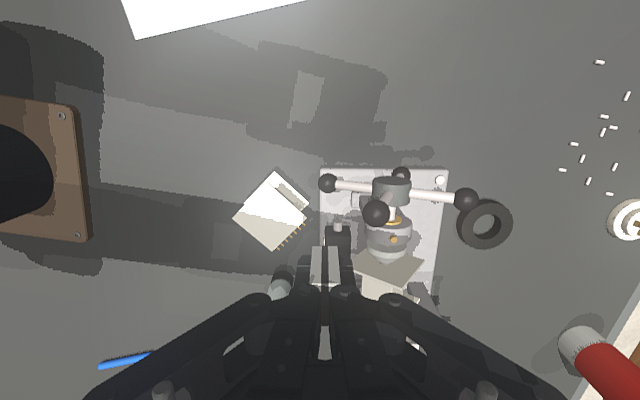

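The ball is at (377,213) with the fingertips to its left, and it measures local (-23,111,178), as expected. The TCP is at the inner reach limit, so I'll shift slightly forward, go down and check.

```bash
python3 -m inch '[[[0,6,0,0,1],[0,0,25,0,1],[0,0,30,0,1],[0,0,25,0,1],[0,0,9,0,1],[0,0,0,0,1],[0,0,0,0,1]]]'
python3 -c "
from h import *
to([-20,110,162])"
```

```text
clock: 8.1
ee_pos: [0.4263, 0.0699, 0.1645]
tool_rot: [-0.0, 0.652, 0.758, -0.0]
contact_force: [0.0, 0.3, 0.0]
gripper_width: -0.004
t 8.1 local mm [-56.2 107.9 164.5] ang y 0.04 F [0.  0.3 0. ] w -0.004
shift [ 2.  36.2  2.5]
```

```bash
python3 -m inch '[[[1,3,1,0,1],[1,3,1,0,1],[0,3,0,0,1],[0,3,0,0,1],[0,3,0,0,1],[0,3,0,0,1],[0,3,0,0,1],[0,3,0,0,1],[0,3,0,0,1],[0,3,0,0,1],[0,3,0,0,1],[0,3,0,0,1],[0,0,0,0,1],[0,0,0,0,1]]]'
cat >> h.py <<'E'
def wheel(n,out=None):
    from scipy.optimize import least_squares
    p,d,c=cap(n,out); L=((cloud(d,c)-O)@RW*1000).reshape(-1,3); px=p.reshape(-1,3).astype(int)
    r=np.hypot(L[:,0],L[:,2]-115); a=np.arctan2(L[:,0],L[:,2]-115)
    k=(abs(L[:,1]-110)<14)&(r>50)&(r<82)&(px.max(1)<75)
    for i in range(4):   # four arms, dark ball points; arm i at -0.35+w+i*pi/2
        dd=(a+.35-.3-i*np.pi/2+np.pi)%(2*np.pi)-np.pi; q=L[k&(abs(dd)<.6)]
        if len(q)<12: continue
        f=lambda t:np.linalg.norm(q-[67*np.sin(t[0]),t[1],115+67*np.cos(t[0])],axis=1)-11
        s=least_squares(f,[-.35+.3+i*np.pi/2,109],loss='soft_l1',f_scale=2)
        print(n,'arm',i,len(q),'w',round(s.x[0]+.35-i*np.pi/2,3),'y',s.x[1].round(1),'res',np.median(abs(s.fun)).round(2))
E
python3 -c "
from h import *
to([-12,110,162]); wheel('scene'); wheel('wrist','w5.png'); wheel('top')"
```

```text
clock: 9.27
ee_pos: [0.4615, 0.0779, 0.1622]
tool_rot: [0.0, 0.652, 0.759, 0.0]
contact_force: [0.4, -0.4, -0.7]
gripper_width: -0.002
t 9.27 local mm [-20.2 110.6 162.2] ang y 0.1 F [ 0.4 -0.4 -0.7] w -0.002
shift [-0.6  8.2  0.2]
scene arm 0 75 w 0.332 y 105.5 res 3.49
scene arm 1 38 w 0.368 y 108.2 res 0.8
scene arm 3 36 w 0.427 y 109.0 res 0.85
wrist arm 0 1233 w 0.324 y 110.7 res 3.11
```

Opposite arms 1 and 3 average w≈0.40, since offset errors cancel between them. I'll push about 9 mm more for ≈0.53.

```bash
python3 -m inch '[[[0,3,0,0,1],[0,3,0,0,1],[0,3,0,0,1],[0,0,0,0,1],[0,0,0,0,1],[0,-10,0,0,1],[0,-15,0,0,1],[0,-5,0,0,1],[0,0,-30,0,1],[0,0,-30,0,1],[0,0,-30,0,1],[0,0,0,0,1]]]'
python3 -c "
from h import *
to([140,-121,255]); wheel('scene'); wheel('wrist')"
```

```text
clock: 10.42
ee_pos: [0.4433, 0.0745, 0.2595]
tool_rot: [0.005, 0.651, 0.759, 0.004]
contact_force: [0.4, -0.2, 0.9]
gripper_width: -0.002
t 10.42 local mm [-38.7 110.  259.5] ang y 0.1 F [ 0.4 -0.2  0.9] w -0.002
shift [-231.3  178.2    7.5]
scene arm 0 43 w 0.534 y 108.3 res 1.05
scene arm 1 36 w 0.51 y 108.6 res 0.61
scene arm 3 38 w 0.55 y 108.8 res 0.94
wrist arm 0 241 w 0.561 y 109.1 res 0.31
wrist arm 1 189 w 0.331 y 111.3 res 1.82
wrist arm 2 105 w 0.502 y 109.2 res 0.42
wrist arm 3 17 w 0.559 y 110.1 res 0.3
```

w≈0.53, inside the 0.43–0.63 window. Next I'll move behind the thrown-back pin.

```bash
python3 -m inch '[[[-21,15.5,0,0,1],[-21,15.5,0,0,1],[-21,15.5,0,0,1],[-21,15.5,0,0,1],[-21,15.5,0,0,1],[-21,15.5,0,0,1],[-21,15.5,0,0,1],[-21,15.5,0,0,1],[-21,15.5,0,0,1],[-21,15.5,0,0,1],[-21,15.5,0,0,1],[0,0,0,0,1],[0,0,0,0,1]]]'
python3 -c "
from h import *
to([133,-121,172])
p,d,c=cap('wrist','w6.png')"
```

```text
clock: 11.6
ee_pos: [0.643, -0.1284, 0.2494]
tool_rot: [-0.002, 0.652, 0.758, -0.001]
contact_force: [0.4, -0.5, -0.4]
gripper_width: -0.001
t 11.6 local mm [ 128.4 -120.6  249.4] ang y 0.01 F [ 0.4 -0.5 -0.4] w -0.001
shift [-0.6  4.9 77.4]
```

View pics/w6.png

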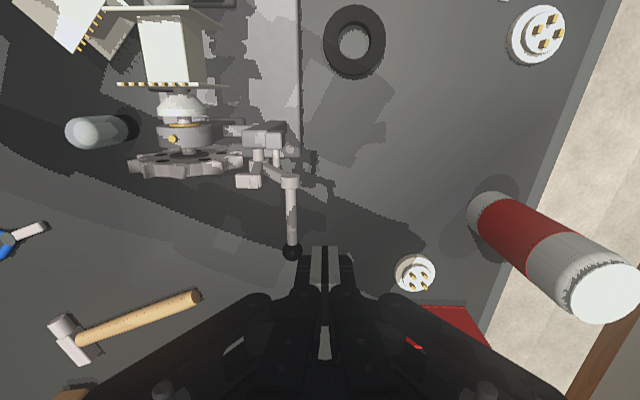

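The pin at (291,215) is left of the fingertips at (325,255), so I'm on its +x side. I'll go down and tip it forward.

```bash
python3 -m inch '[[[0,4,20,0,1],[0,0,30,0,1],[0,0,27,0,1],[0,0,0,0,1],[0,-6,0,0,1],[0,-4,0,0,1],[0,-4,0,0,1],[0,-4,0,0,1],[0,-4,0,0,1],[0,-4,0,0,1],[0,-4,0,0,1],[0,-4,0,0,1],[0,-4,0,0,1],[0,-4,0,0,1],[0,-4,0,0,1],[0,-4,0,0,1],[0,-4,0,0,1],[0,-4,0,0,1],[0,0,0,0,1],[0,0,0,0,1]]]'
python3 -m inch '[[[0,0,0,0,1],[0,0,0,0,1],[0,10,0,0,1],[0,10,0,0,1],[0,0,-30,0,1],[0,0,-35,0,1],[0,0,-25,0,1],[0,0,0,0,1],[0,0,0,0,1]]]'
cat >> h.py <<'E'
def pin(n,out=None):
    p,d,c=cap(n,out); L=(cloud(d,c)-O)@RW*1000
    q=L[(L[...,2]>175)&(L[...,2]<205)&(L[...,0]>20)&(L[...,0]<120)&(L[...,1]<-104)&(L[...,1]>-138)]
    print(n,'pin',len(q),np.median(q,0).round(1) if len(q) else '')
E
python3 -c "
from h import *
tool(); pin('scene'); pin('top'); pin('wrist','w7.png'); wheel('scene')"
```

```text
clock: 13.32
ee_pos: [0.5901, -0.1361, 0.1753]
tool_rot: [0.0, 0.652, 0.759, 0.0]
contact_force: [0.3, 0.3, 0.1]
gripper_width: -0.001
clock: 14.07
ee_pos: [0.6121, -0.1332, 0.2682]
tool_rot: [0.003, 0.651, 0.759, 0.001]
contact_force: [-0.4, -0.0, -0.1]
gripper_width: 0.001
t 14.07 local mm [  97.2 -120.7  268.2] ang y 0.13 F [-0.4 -0.  -0.1] w 0.001
scene pin 34 [  39.6 -120.7  191.6]
top pin 0 
wrist pin 413 [  39.5 -120.3  189.5]
scene arm 1 29 w 0.506 y 108.3 res 0.84
```

View pics/w7.png

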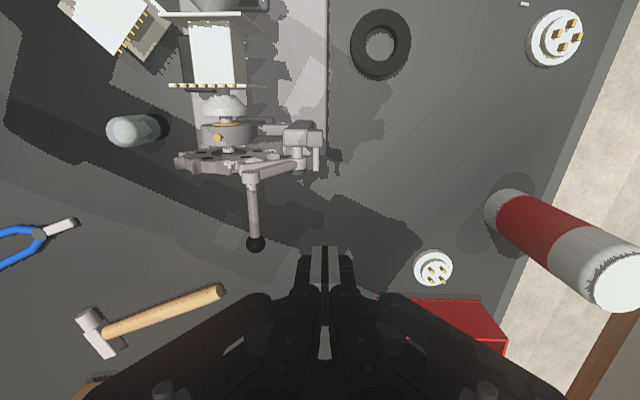

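The pin is down at (253,210) with the wheel at ≈0.51–0.53. It measures x=39.5 against 37.8 at the start, but that view came from the opposite side. I'll repeat the measurement from the first viewpoint.

```bash
python3 -m inch '[[[1,-16,1,0,1],[2,-16,1,0,1],[2,-16,2,0,1],[2,-16,2,0,1],[2,-16,2,0,1],[3,-16,2,0,1],[0,0,0,0,1],[0,0,0,0,1]]]'
python3 - <<'E'
from h import *
tool(); pin('wrist','w8.png'); wheel('scene'); wheel('wrist')
W=np.load('w1.npz')['W']; L=(W-O)@RW*1000
q=L[(L[...,2]>175)&(L[...,2]<205)&(L[...,0]>20)&(L[...,0]<120)&(L[...,1]<-104)&(L[...,1]>-138)]; print('start',len(q),np.median(q,0).round(1))
S=(np.load('scene1.npz')['W']-O)@RW*1000
q=S[(S[...,2]>175)&(S[...,2]<205)&(S[...,0]>20)&(S[...,0]<120)&(S[...,1]<-104)&(S[...,1]>-138)]; print('start scene',len(q),np.median(q,0).round(1))
pin('scene')
E
```

```text
clock: 14.93
ee_pos: [0.5128, -0.1355, 0.2542]
tool_rot: [-0.001, 0.652, 0.758, -0.0]
contact_force: [-0.0, 1.1, 0.5]
gripper_width: -0.0
t 14.93 local mm [  -1.4 -108.1  254.2] ang y 0.06 F [-0.   1.1  0.5] w -0.0
wrist pin 419 [  37.8 -120.6  189.5]
scene arm 0 43 w 0.537 y 108.2 res 1.11
scene arm 1 36 w 0.361 y 96.7 res 3.27
start 401 [  37.8 -120.3  189.6]
start scene 33 [  39.4 -121.2  191.4]
scene pin 35 [  39.4 -121.6  191.1]
```

From the same viewpoints, the pin matches its home reading in both cameras (wrist 37.8 and 37.8, scene 39.4 and 39.4). The wheel is at ≈0.53 and the hand is clear at z=254 mm, so I'm handing in.

```bash
python3 -c "
from h import *
print(robot.finish_job())"
```

```text
the job is handed in; nothing more can be done
None
```

The job is handed in. My last checks show the wheel one notch back and the pawl home, but `finish_job` reports no verdict.

**What I did:** With shut fingertips I lifted the pawl by its pin and threw it back; the pin then stood at x≈103 mm. I pushed the upper capstan ball back until the wheel was at about 0.53 rad. I then tipped the pawl forward from the far side and it dropped.

**Last checks:**
- **Pawl:** from the same viewpoints as at the start, the pin sits where it did when home. The wrist camera gave x = 37.8 mm both times, the scene camera 39.4 mm both times.
- **Wheel:** the scene camera read 0.537 on the upper ball. Earlier reliable readings ranged from 0.50 to 0.56, all within the 0.38–0.70 limit.
- **Hand:** it is about 60 mm above the pin. Force readings between moves stayed within about 1.5 N, and the clock stood at about 15 s of the 54 s allowed.

**Readings that disagreed:**
- One pin reading of 39.5 mm from the +x side came from the viewing angle and did not recur from the original viewpoint.
- A few wheel readings (such as 0.33 and 0.36) had fit errors of 2–3 mm, so I discarded them.

I did not measure the bystanders again. The ones visible in the last wrist pictures looked undisturbed.

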